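# Fit the matching throttle adapter on the intake manifold

## Robot

A 6-joint arm with a two-finger parallel gripper is mounted at the origin on the work surface. World frame = base frame: x ahead of the robot, y to its left, z up, the work surface at z = 0. Lengths are in m, angles in rad, forces in N, time in s.
With the tool pointing down it reaches from about 0.25 to 0.775 m from the base axis. Payload 4 kg.
Tool frame: the origin (TCP) lies at the centre of the arm's flange, where the gripper is bolted on; the fingertips stand 199 mm ahead of it and the grasp point (between the pads) lies 180 mm ahead of it; z points along the fingers, y is the line along which they close (so a half turn about z gives the same grasp; the last joint's range is limited). The gripper opens to 94 mm and grips with 3 to 60 N. Pads are 16 mm wide; open, the fingers measure 119 mm over their backs; the gripper's body (75 mm by 177 mm) begins 78 mm behind the grasp point.
Start: joints at [1.061, 0.087, 1.371, -0, 1.684, -0.103], TCP at [0.218, 0.505, 0.405] pointing down, gripper open.
Joint ranges: [-3.1, 3.1], [-0.76, 2.03], [0.27, 2.55], [-1.08, 4.22], [0.17, 2.65], [-2.57, 2.57]. Speed limits (rad/s): [2.79, 2.79, 3.14, 3.14, 3.14, 3.14].

## Interface

Orientations are given as [roll, pitch, yaw] about the fixed x, y, z axes, in that order (R = Rz(yaw) Ry(pitch) Rx(roll)).
In Python, from bench import robot, eyes, models gives the robot as it stands.
- The arm moves only by the tool step_arm, never from a script. Its argument "commands" is a list that holds one entry, the list of rows, each a list of 7 numbers: the shift along the tool's x, y, z in mm, then the turn, a rotation vector about the tool's x, y, z in rad, then the finger opening in mm, from 0 to 94. In form: [[[tx, ty, tz, wx, wy, wz, gripper], ...]]. A call has 1 to 20 rows; each row shifts and turns the commanded pose from where the row before left it, along the tool's axes as they then stand; what a row does not reach is not made up. A row lasts 1/8 s, in which the tool goes at most 62.5 mm and 10.7 degrees, less where a joint would pass 70% of its speed; a pose out of reach is approached as far as the arm can. A call is refused whole if a number of a shift passes 62.5 or a number of a turn 0.188, either way. A call with a gripper value outside its range is refused whole. The fingers move at their own pace and stop on an object; the grip force is fixed at half the most. Time passes only in rows, so rows that do not move let the fingers close. It gives the time, the measured TCP pose, the force, the opening and the grip force at its end, in the units of the state.
- robot.get_obs(): the state, without advancing time (a new reading comes with each control period).
- eyes.snapshot(name): name is "scene" or "side" or "wrist"; returns a dict with "color" (384x512x3 uint8, red, green, blue), "camera_matrix" (3x3 intrinsics, pixels), "D" ([k1, k2, p1, p2, k3] as OpenCV has them; the pictures are not rectified), "eye" and "rotation" of the camera in the world; the wrist camera has in their place "tool_from_camera" (4x4, takes a point from camera to tool coordinates, whose origin is the TCP and whose axes are the flange's). Camera axes: x right, y up, looking along -z (the intrinsics and any distortion apply to the point x, -y, -z); pixel columns grow to the right and rows downward; lengths in m; the calibration is good to about 2 mm. A picture is of the moment at which its call begins: read the wrist's pose just before it. There is no depth.
- robot.close_job(): hands the job in; it is judged then, once.
Trained networks look in a picture, given as the dict that the camera call returned (one of the last four; its "shot" number tells which), for a name from the list of things; names that differ only in an ending like _2 or _b are one class to them, and where a whole thing is asked for, a point or a joint stands for the part that bears it (a point fixed in the world has none). Each returns a list of dicts, best first, with "confidence" (0 to 1); they miss things now and then, are a little off and sometimes report something else, mostly with a low value. They report only what shows in the picture. A call takes as long as a camera call.
- models.masks_of(picture, query): "mask" (384x512 bool, what is visible of it) and "xy" ([column, row] in pixels, amid what is visible of it).
- models.tip_of(picture, query): "xy" ([column, row] in pixels: a listed point, or the origin of a listed thing).
The state is a dict: "time": time; "joint_positions": joint angles; "qvel": joint speeds; "joint_torque": joint torques, N m; "tool_pos": TCP position; "ee_rot": TCP orientation; "wrist_force": force on the tool from outside, world axes, zero at the start; "wrist_torque": the same for the moment, N m; "width": finger opening in m; "finger_force": force on a finger pad.
Only numpy, scipy, OpenCV 4.12 (cv2) and the standard library are available. Lean on these libraries where they do the work, as an engineer would, in place of code of your own. Each camera call takes 0.05 s, during which the arm holds its last target. There are 200 camera calls.

## Task

Pick out the throttle adapter whose bolt holes line up with the four studs on the intake manifold and fit it there, neck up, so that all four studs stand through its holes and it sits flush on the pad. Set it down rather than dropping it, let go, and leave the other two adapters lying where they are.

Things in the scene. Friction and masses are not known exactly. Their poses are not given: they have to be found in the camera images.
- manifold: Grey manifold pad fixed to the bench: 116 x 116 mm block on a 150 x 130 x 8 mm foot; flat top face (pale gasket) 40 mm above the bench. Four black studs on the face at x = +-38, y = +-20 mm, 9 mm thick, 22 mm tall, the last 9 mm tapering to a 3 mm tip. Below the face, two stubs stick out 45 mm at +x and a green plug 31 mm at -y. Origin: centre of the underside, on the bench; z up.
- adapter_oblong: Dark square plate 106 x 106 x 8 mm lying flat, with an open round aluminium neck (outer diameter 48, wall 4 mm) on its centre, up to 68 mm above the underside: grip it across the neck from above, any yaw. Loose, 0.2 to 0.45 kg. Origin: centre of the underside; z up, x and y parallel to the edges. Through holes 17 mm wide at x = +-38 mm, y = +-20 mm (four).
- adapter_square: Dark square plate 106 x 106 x 8 mm lying flat, with an open round aluminium neck (outer diameter 48, wall 4 mm) on its centre, up to 68 mm above the underside: grip it across the neck from above, any yaw. Loose, 0.2 to 0.45 kg. Origin: centre of the underside; z up, x and y parallel to the edges. Through holes 17 mm wide at x = +-30 mm, y = +-30 mm (four).
- adapter_triangle: Dark square plate 106 x 106 x 8 mm lying flat, with an open round aluminium neck (outer diameter 48, wall 4 mm) on its centre, up to 68 mm above the underside: grip it across the neck from above, any yaw. Loose, 0.2 to 0.45 kg. Origin: centre of the underside; z up, x and y parallel to the edges. Through holes 17 mm wide at (x, y) = (38, 0), (-19, 33), (-19, -33) mm.

How it is judged:
By the outcome, as a careful person would: the job done as asked, in the order asked, and still so for the second after the job is handed in, with the robot touching nothing.
It also fails if it takes over 35 s, if anything falls off the work surface, if the arm or the gripper's body presses on something with over 40 N, if the wrist force passes 120 N, or if a joint passes its speed limit or range.

## Working session

There is one attempt and no reset: what is moved stays moved. The work goes in short steps, Python scripts to look and compute and a tool call to move; the robot and the scene stay as the last step left them, time stands still between calls to the robot, and variables do not carry over. Pictures are saved under pics/ and viewed, at most 11 in all, crops included, and the job is handed in when it is done.

Besides the shell and the picture viewer there is one more tool, called after ">>>" as name(argument=value, ...), one argument or row to a line, values as JSON. step_arm: Moves the arm, as the interface text tells. Its arguments: {"type":"object","properties":{"commands":{"type":"array"}},"required":["commands"]}

```bash
mkdir -p pics; cat > h.py <<'E'
import numpy as np, cv2
from bench import robot, eyes, models
from scipy.spatial.transform import Rotation as R
def cam(p, obs=None):
    if 'eye' in p: return np.array(p['eye']), np.array(p['rotation'])
    T=np.array(p['tool_from_camera']); o=obs or robot.get_obs()
    r=R.from_euler('xyz',o['ee_rot']).as_matrix()
    return np.array(o['tool_pos'])+r@T[:3,3], r@T[:3,:3]
def ray(p,uv,z,obs=None):
    e,r=cam(p,obs)
    q=cv2.undistortPoints(np.array(uv,float).reshape(-1,1,2),np.array(p['camera_matrix']),np.array(p['D'],float)).reshape(-1,2)
    d=np.c_[q[:,0],-q[:,1],-np.ones(len(q))]@r.T
    return e+d*((z-e[2])/d[:,2])[:,None]
def proj(p,X,obs=None):
    e,r=cam(p,obs); c=(np.atleast_2d(X)-e)@r; c=c*[1,-1,-1]
    return cv2.projectPoints(c,np.zeros(3),np.zeros(3),np.array(p['camera_matrix']),np.array(p['D'],float))[0].reshape(-1,2)
def save(p,n): cv2.imwrite('pics/'+n+'.png',p['color'][:,:,::-1])
E
python3 - <<'E'
from h import *
o=robot.get_obs(); print(o['ee_rot'],o['tool_pos'],o['width'])
ims=[]
for n in ['scene','side','wrist']:
    p=eyes.snapshot(n); ims.append(p['color'])
    e,r=cam(p); print(n,e.round(3),(-r[:,2]).round(2))
    for q in ['manifold','adapter_oblong','adapter_square','adapter_triangle']:
        for d in models.tip_of(p,q)[:3]: 
            print(q,np.round(d['xy']),round(d['confidence'],2),ray(p,d['xy'],0.0).round(3))
    save(p,n+'0')
E
```

```text
[-3.13940165e+00 -2.34976761e-04  2.73477074e+00] [0.21757664 0.50500701 0.40351555] 0.09418065811354709Traceback (most recent call last):
  File "<stdin>", line 6, in <module>
IndexError: too many indices for array: array is 1-dimensional, but 2 were indexed
```

```bash
python3 - <<'E'
from h import *
p=eyes.snapshot('scene'); print({k:(v if k!='color' else 0) for k,v in p.items()})
E
```

```text
{'color': 0, 'camera_matrix': array([[366.46257612,   0.        , 246.69815665],
       [  0.        , 366.46257612, 187.20828837],
       [  0.        ,   0.        ,   1.        ]]), 'D': array([0.00205648, 0.        , 0.        , 0.        , 0.        ]), 'eye': array([ 0.91844788, -0.05204043,  0.66943947]), 'rotation': array([0.55871246, 0.00476468, 1.37634226]), 'shot': 2}
```

```bash
sed -i "s/np.array(p\['rotation'\])/R.from_euler('xyz',p['rotation']).as_matrix()/" h.py
python3 - <<'E'
from h import *
for n in ['scene','side','wrist']:
    p=eyes.snapshot(n)
    e,r=cam(p); print(n,e.round(3),(-r[:,2]).round(2))
    for q in ['manifold','adapter_oblong','adapter_square','adapter_triangle']:
        for d in models.tip_of(p,q)[:3]: 
            print(q,np.round(d['xy']),round(d['confidence'],2),ray(p,d['xy'],0.0).round(3))
    save(p,n+'0')
E
```

```text
scene [ 0.918 -0.052  0.669] [-0.52  0.1  -0.85]
manifold [104. 233.] 0.72 [[ 0.557 -0.275  0.   ]]
adapter_oblong [253. 158.] 0.91 [[0.434 0.055 0.   ]]
adapter_square [359. 167.] 0.66 [[0.503 0.282 0.   ]]
adapter_triangle [291. 243.] 0.94 [[0.652 0.087 0.   ]]
side [ 0.041 -0.589  0.665] [ 0.5   0.59 -0.63]
manifold [361. 271.] 0.55 [[ 0.567 -0.278  0.   ]]
adapter_oblong [208. 212.] 0.82 [[0.438 0.053 0.   ]]
adapter_square [178. 158.] 0.69 [[0.499 0.276 0.   ]]
adapter_triangle [274. 172.] 0.84 [[ 0.652  0.072 -0.   ]]
adapter_triangle [209. 212.] 0.4 [[0.439 0.05  0.   ]]
wrist [0.151 0.532 0.384] [ 0.23 -0.1  -0.97]
```

View pics/scene0.png

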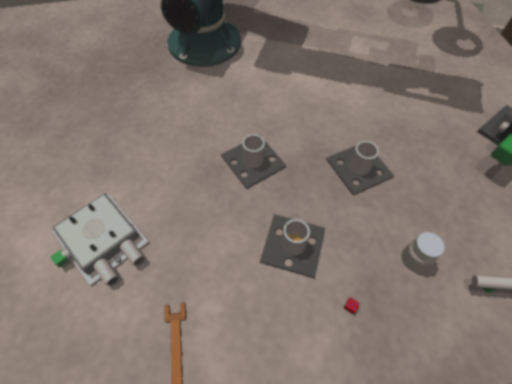

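View pics/side0.png

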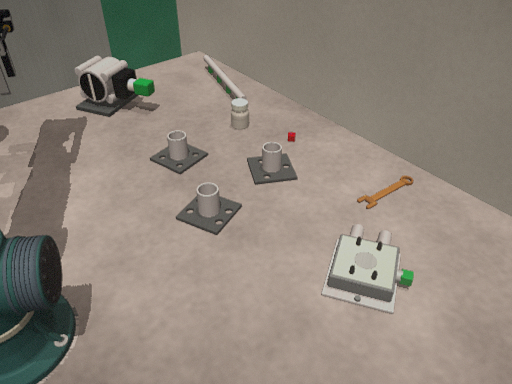

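>>> step_arm(
  commands=[
    [[-47,-41,0,0,0,0,94],[-47,-41,0,0,0,0,94],[-47,-41,0,0,0,0,94],[-47,-41,0,0,0,0,94],[-47,-41,0,0,0,0,94],[-47,-41,0,0,0,0,94],[-47,-41,0,0,0,0,94],[-47,-41,0,0,0,0,94],[0,0,0,0,0,0,94]],
  ],
)

```text
time: 1.98
tool_pos: [0.4343, 0.0515, 0.4044]
ee_rot: [-3.141, 0.0, 2.727]
wrist_force: [-0.8, 0.4, 0.3]
width: 0.0941
finger_force: 0.0
```

```bash
python3 - <<'E'
from h import *
o=robot.get_obs(); print(o['time'],o['tool_pos'],o['ee_rot'],np.round(o['joint_positions'],2))
p=eyes.snapshot('wrist')
for q in ['adapter_oblong','adapter_square','adapter_triangle']:
    for d in models.tip_of(p,q)[:3]: 
        print(q,np.round(d['xy']),round(d['confidence'],2),ray(p,d['xy'],0.0,o).round(3))
save(p,'w1')
E
```

```text
1.975 [0.43429066 0.05154129 0.40441659] [-3.14068427e+00  6.24547416e-05  2.72690205e+00] [-0.01 -0.17  1.62 -0.    1.69 -1.17]
adapter_oblong [262. 172.] 0.7 [[0.44  0.049 0.   ]]
adapter_square [434. 148.] 0.71 [[0.503 0.276 0.   ]]
adapter_triangle [340. 290.] 0.69 [[0.655 0.085 0.   ]]
```

View pics/w1.png

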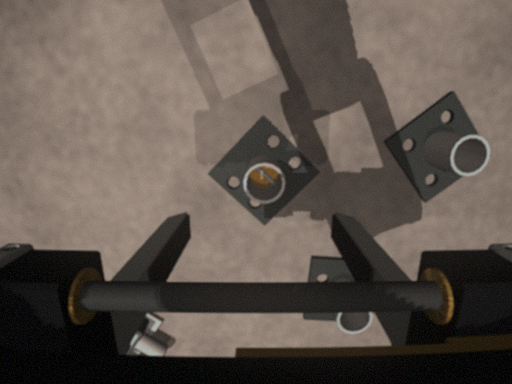

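```bash
cat >> h.py <<'E'
def blob(p,uv,rad=9,dark=False):
    g=cv2.cvtColor(p['color'],cv2.COLOR_RGB2GRAY); u,v=map(int,uv)
    w=g[v-rad:v+rad+1,u-rad:u+rad+1]
    if dark: w=255-w
    t,b=cv2.threshold(w,0,255,cv2.THRESH_OTSU)
    n,l,s,c=cv2.connectedComponentsWithStats(b)
    ks=[k for k in range(1,n) if s[k,4]>4]
    k=min(ks,key=lambda k:np.hypot(*(c[k]-rad)))
    return c[k]+[u-rad,v-rad], s[k,4]
def fit(M,W): # model 2d -> world 2d rigid, yaw and offset
    M=np.array(M,float);W=np.array(W)[:,:2];m=M.mean(0);w=W.mean(0)
    A=(M-m)[:,0]+1j*(M-m)[:,1];B=(W-w)[:,0]+1j*(W-w)[:,1]
    a=np.angle((B*A.conj()).sum()); r=np.array([[np.cos(a),-np.sin(a)],[np.sin(a),np.cos(a)]])
    t=w-r@m; return t,a,((M@r.T+t)-W)*1000, abs((B*A.conj()).sum())/(abs(A)**2).sum()
E
python3 - <<'E'
from h import *
o=robot.get_obs(); p=eyes.snapshot('wrist')
s=[(273,142),(295,162),(234,182),(254,202)]
b=[blob(p,x) for x in s]; print([(x[0].round(1),x[1]) for x in b])
W=ray(p,[x[0] for x in b],0.004,o)
print(W.round(4)); print(fit([(38,20),(38,-20),(-38,20),(-38,-20)] and np.array([(38,20),(38,-20),(-38,20),(-38,-20)])/1000,W))
C=ray(p,[(265,116),(319,171),(264,223),(209,172)],0.008,o); print(C.mean(0), np.linalg.norm(C-np.roll(C,1,0),axis=1))
for n in ['scene','side']:
    p=eyes.snapshot(n)
    m=[d for d in models.masks_of(p,'manifold')][0]; v,u=np.nonzero(m['mask']); print(n,m['confidence'],u.min(),u.max(),v.min(),v.max())
    u0,v0=(u.min()-8,v.min()-8); c=p['color'][v0:v.max()+8,u0:u.max()+8,::-1]
    c=cv2.resize(c,None,fx=5,fy=5,interpolation=cv2.INTER_CUBIC);print(u0,v0,c.shape)
    cv2.imwrite('pics/m_%s.png'%n,c)
E
```

```text
[(array([269.8, 143.9]), np.int32(106)), (array([291. , 164.5]), np.int32(94)), (array([230.3, 183.7]), np.int32(79)), (array([251.8, 203.5]), np.int32(106))]
[[0.4074 0.0794 0.004 ]
 [0.4437 0.0947 0.004 ]
 [0.4357 0.0096 0.004 ]
 [0.4729 0.0251 0.004 ]]
(array([0.43993469, 0.05220265]), np.float64(1.9633182420704303), array([[-0.48768703,  0.22020155],
       [ 0.20157219,  0.2383811 ],
       [ 0.26845028, -0.12807504],
       [ 0.01766456, -0.3305076 ]]), np.float64(0.9935991893291097))
[0.43785196 0.05848614 0.008     ] [0.10339835 0.10098497 0.10337665 0.10274286]
scene 0.93 51 147 194 285
43 186 (535, 560, 3)
side 0.94 322 413 224 312
314 216 (520, 535, 3)
```

View pics/m_scene.png

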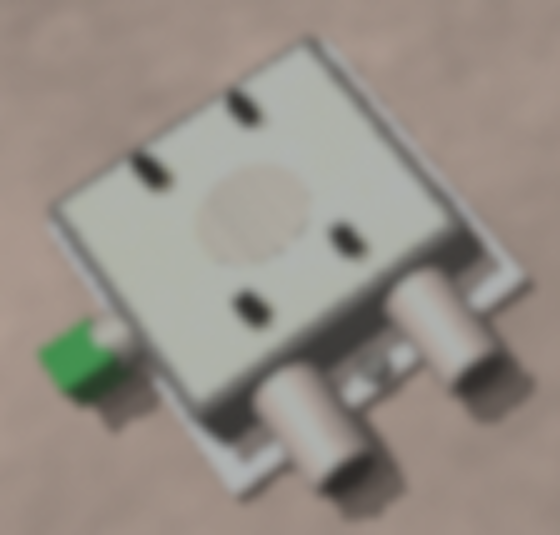

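View pics/m_side.png

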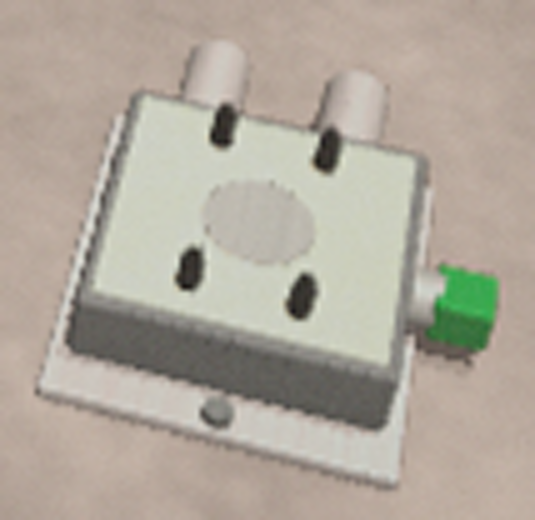

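```bash
python3 - <<'E'
from h import *
M=np.array([(58,-58),(58,58),(-58,58),(-58,-58)])/1000
for n,off,c in [('scene',(43,186),[(203,410),(455,222),(312,38),(52,210)]),('side',(314,216),[(425,155),(137,92),(85,293),(388,365)])]:
    p=eyes.snapshot(n); u=(np.array(c)+.5)/5-.5+off
    print(n,fit(M,ray(p,u,0.04)))
o=robot.get_obs();print(o['time'],o['tool_pos'],o['ee_rot'],o['wrist_force'])
E
```

```text
scene (array([ 0.56556346, -0.28069251]), np.float64(0.5505191684467463), array([[ 4.78855765, -2.04625275],
       [ 1.20443634,  6.12300106],
       [-4.08148741, -0.78726343],
       [-1.91150659, -3.28948488]]), np.float64(0.9427039421128254))
side (array([ 0.56352954, -0.28297482]), np.float64(0.5542385906954382), array([[ 3.14636364,  0.41229685],
       [ 2.14362282,  4.70708652],
       [-4.18464593,  1.57151856],
       [-1.10534054, -6.69090193]]), np.float64(0.94135653788754))
2.525 [0.43292605 0.05584953 0.40477983] [3.14139461e+00 1.79566296e-04 2.73643346e+00] [-0.2272173   0.05969905  0.92024928]
```

>>> step_arm(
  commands=[
    [[-8,0,40,0,0,0,94],[0,0,40,0,0,0,94],[0,0,40,0,0,0,94],[0,0,35,0,0,0,94],[0,0,18,0,0,0,94],[0,0,0,0,0,0,94],[0,0,0,0,0,0,94]],
  ],
)

```text
time: 3.4
tool_pos: [0.441, 0.0521, 0.2327]
ee_rot: [3.141, 0.002, 2.735]
wrist_force: [0.0, 0.3, 0.0]
width: 0.0936
finger_force: 0.0
```

```bash
python3 - <<'E'
from h import *
o=robot.get_obs();p=eyes.snapshot('wrist');save(p,'w2')
print(o['time'],o['tool_pos'],o['ee_rot'],o['wrist_force'])
X=np.array([(38,20),(38,-20),(-38,20),(-38,-20)])/1000; a=1.9633
r=np.array([[np.cos(a),-np.sin(a)],[np.sin(a),np.cos(a)]])
print(proj(p,np.c_[X@r.T+[.4399,.0522],np.full(4,.004)],o).round(),proj(p,[[.4399,.0522,.068]],o).round())
E
```

```text
3.4 [0.44095064 0.05209605 0.23270322] [3.14079772e+00 1.59759689e-03 2.73505289e+00] [0.03325588 0.32584241 0.04355091]
[[278. 155.]
 [316. 192.]
 [208. 225.]
 [246. 258.]] [[262. 247.]]
```

View pics/w2.png

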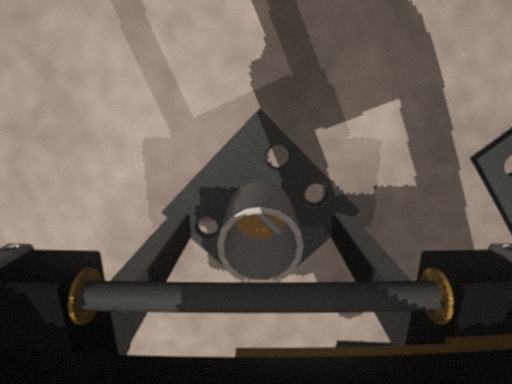

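>>> step_arm(
  commands=[
    [[0,0,0,0,0,0,40],[0,0,0,0,0,0,40],[0,0,0,0,0,0,40],[0,0,0,0,0,0,40],[0,0,0,0,0,0,40],[0,0,0,0,0,0,40],[0,0,-10,0,0,0,40],[0,0,-25,0,0,0,40],[0,0,-40,0,0,0,40],[0,0,-40,0,0,0,40],[0,0,-40,0,0,0,40],[0,0,-25,0,0,0,40],[0,0,-7,0,0,0,40]],
  ],
)

```text
time: 5.08
tool_pos: [0.4405, 0.0519, 0.4205]
ee_rot: [3.14, 0.003, 2.735]
wrist_force: [-0.4, 0.3, -3.8]
width: 0.0478
finger_force: 30.0
```

```bash
python3 - <<'E'
from h import *
o=robot.get_obs();p=eyes.snapshot('wrist');save(p,'w3')
print(o['time'],o['tool_pos'],o['ee_rot'],o['wrist_force'],o['width'])
for s in [(277,156),(315,193),(207,226)]: print(blob(p,s,14))
a=o['ee_rot'][2]; d=np.array([.538,-.389])-o['tool_pos'][:2]; n=12; w=(a-1.325)/n
for i in range(n):
    print((np.array([[np.cos(a),np.sin(a)],[np.sin(a),-np.cos(a)]])@d/n*1000).round(1),end=' '); a-=w
print(w)
E
```

```text
5.075 [0.44050194 0.05192333 0.42051061] [3.14039913e+00 2.82192292e-03 2.73473734e+00] [-0.35437574  0.29696692 -3.84165836] 0.0477930667576371
(array([277.125     , 156.27604167]), np.int32(384))
(array([317.44146341, 191.89512195]), np.int32(410))
(array([204.6949429 , 226.18433931]), np.int32(613))
[-22.  -30.5] [-25.4 -27.7] [-28.5 -24.6] [-31.2 -21.1] [-33.4 -17.3] [-35.2 -13.2] [-36.5  -9. ] [-37.3  -4.7] [-37.6  -0.2] [-37.4   4.2] [-36.7   8.5] [-35.4  12.8] 0.1174781118703666
```

>>> step_arm(
  commands=[
    [[-22,-30,0,0,0,0.117,40],[-25,-28,0,0,0,0.117,40],[-28,-25,0,0,0,0.117,40],[-31,-21,0,0,0,0.117,40],[-33,-17,0,0,0,0.117,40],[-35,-13,0,0,0,0.117,40],[-36,-9,0,0,0,0.117,40],[-37,-5,0,0,0,0.117,40],[-38,0,0,0,0,0.117,40],[-37,4,0,0,0,0.117,40],[-37,8,0,0,0,0.117,40],[-35,13,0,0,0,0.117,40],[0,0,0,0,0,0,40],[0,0,0,0,0,0,40],[0,0,0,0,0,0,40]],
  ],
)

```text
time: 7.0
tool_pos: [0.5373, -0.3855, 0.4182]
ee_rot: [-3.141, -0.001, 1.332]
wrist_force: [-0.8, -1.0, -3.5]
width: 0.0478
finger_force: 30.0
```

```bash
python3 - <<'E'
from h import *
o=robot.get_obs();p=eyes.snapshot('wrist');save(p,'w4')
print(o['time'],o['tool_pos'],o['ee_rot'],o['wrist_force'],np.round(o['joint_positions'],2))
X=np.array([(38,20),(38,-20),(-38,20),(-38,-20)])/1000; a=.552
r=np.array([[np.cos(a),-np.sin(a)],[np.sin(a),np.cos(a)]])
for z in (.04,.062): print(proj(p,np.c_[X@r.T+[.5645,-.282],np.full(4,z)],o).round())
E
```

```text
7.0 [ 0.53734088 -0.38549142  0.41824692] [-3.14067257e+00 -8.67385530e-04  1.33230475e+00] [-0.79510604 -0.99378541 -3.48589944] [-0.71  0.34  1.05  0.    1.76 -0.47]
[[273.  45.]
 [297.  71.]
 [228.  93.]
 [252. 118.]]
[[274.  40.]
 [300.  68.]
 [225.  92.]
 [251. 118.]]
```

View pics/w4.png

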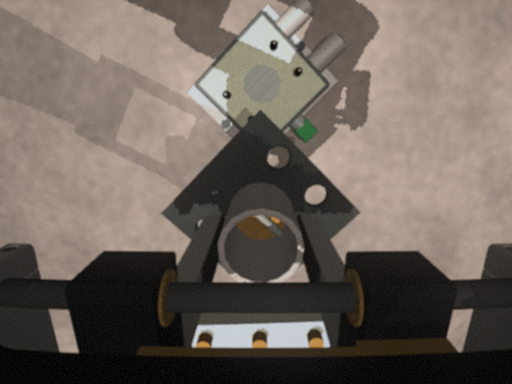

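```bash
python3 - <<'E'
from h import *
o=robot.get_obs();p=eyes.snapshot('wrist');print(o['tool_pos'],o['ee_rot'])
X=np.array([(38,20),(38,-20),(-38,20),(-38,-20)])/1000
b=[blob(p,s,7,True) for s in [(273,45),(297,71),(227,95)]];print(b)
tm,am,res,sc=fit(X[:3],ray(p,[x[0] for x in b],.05,o)); print('man',tm,am,res,sc)
b=[blob(p,s,14) for s in [(277,156),(315,193)]];print(b)
z=o['tool_pos'][2]-.2287
tp,ap,res,sc=fit(X[:2],ray(p,[x[0] for x in b],z,o)); print('plate',tp,ap,res,sc)
a=o['ee_rot'][2]
print('plate by grasp', 1.9633+a-2.735, (tp-o['tool_pos'][:2]))
# neck top centre from rim
print('neck px if centred',proj(p,[[*o['tool_pos'][:2],z+.064]],o))
d=np.array(tm)-o['tool_pos'][:2]
print('dtool TCP->man',np.array([[np.cos(a),np.sin(a)],[np.sin(a),-np.cos(a)]])@d*1000,'plate->man',np.array([[np.cos(a),np.sin(a)],[np.sin(a),-np.cos(a)]])@(tm-tp)*1000)
E
```

```text
[ 0.53734749 -0.38543474  0.41868842] [-3.14136539e+00 -4.25889412e-04  1.33227383e+00]
[(array([273.06153846,  44.95384615]), np.int32(65)), (array([297.03076923,  71.38461538]), np.int32(65)), (array([226.8627451 ,  94.49019608]), np.int32(51))]
man [ 0.56361054 -0.28405721] 0.5506284869679299 [[-0.01257748  0.21811736]
 [ 0.84232022 -0.11488289]
 [-0.82974274 -0.10323447]] 0.9838550859149767
[(array([272.32773109, 158.94957983]), np.int32(119)), (array([314.95121951, 194.04268293]), np.int32(328))]
plate [ 0.53722753 -0.38927334] 0.6450401175665497 [[ 0.48960718 -0.65072078]
 [-0.48960718  0.65072078]] 1.0407170949242355
plate by grasp 0.5605738272035214 [-0.00011996 -0.0038386 ]
neck px if centred [[260.02086512 247.92159043]]
dtool TCP->man [104.71243702   1.56731289] plate->man [108.47070428   0.77693879]
```

>>> step_arm(
  commands=[
    [[25,0.7,0,0,0,0.009,40],[40,0.5,0,0,0,0,40],[30,0.5,0,0,0,0,40],[9,0,15,0,0,0,40],[0,0,35,0,0,0,40],[0,0,35,0,0,0,40],[0,0,20,0,0,0,40],[0,0,5,0,0,0,40],[0,0,0,0,0,0,40],[0,0,0,0,0,0,40],[0,0,0,0,0,0,40]],
  ],
)

```text
time: 8.48
tool_pos: [0.5646, -0.2863, 0.3101]
ee_rot: [3.139, 0.001, 1.322]
wrist_force: [-0.0, -0.2, -3.8]
width: 0.0478
finger_force: 30.0
```

```bash
python3 - <<'E'
from h import *
o=robot.get_obs();print(o['time'],o['tool_pos'],o['ee_rot'],o['wrist_force'])
cs=[]
for n,(u,v) in [('wrist',(260,200)),('side',(366,255)),('scene',(105,225))]:
    p=eyes.snapshot(n); w=90 if n=='wrist' else 55
    u0,v0=max(u-w,0),max(v-w,0); c=p['color'][v0:v+w,u0:u+w,::-1]
    cs.append(cv2.resize(c,(400,300) if 0 else (266*1,266),interpolation=cv2.INTER_CUBIC)); print(n,u0,v0,c.shape)
cv2.imwrite('pics/c5.png',np.hstack(cs))
E
```

```text
8.475 [ 0.56455412 -0.28625724  0.31012957] [3.13912749e+00 7.63161346e-04 1.32178199e+00] [-0.04855422 -0.20399348 -3.78895595]
wrist 170 110 (180, 180, 3)
side 311 200 (110, 110, 3)
scene 50 170 (110, 110, 3)
```

View pics/c5.png

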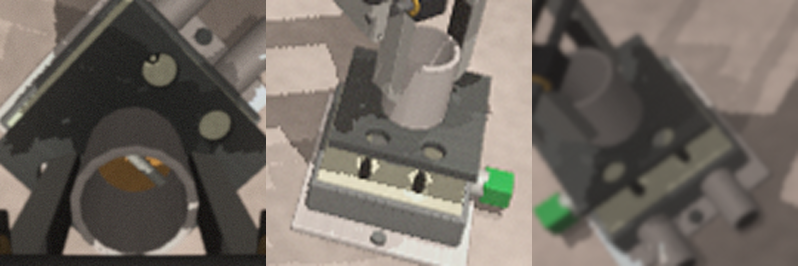

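```bash
python3 - <<'E'
from h import *
o=robot.get_obs();p=eyes.snapshot('wrist');print(o['tool_pos'])
zb=o['tool_pos'][2]-.2327
H=[(277.6,157.4),(315.5,194.6)]
W=ray(p,H,zb+.004,o)
T=W.copy();T[:,2]=.062
print(W.round(4),'aligned tips at',proj(p,T,o).round(1))
X=np.array([(38,20),(38,-20)])/1000
print(fit(X,W))
S=ray(p,[(273.8,149.5)],.062,o); print('stud1 tip',S)
a=o['ee_rot'][2]
d=(S-W[0])[0,:2]; print('err tool mm',np.array([[np.cos(a),np.sin(a)],[np.sin(a),-np.cos(a)]])@d*1000)
b=.5506;r=np.array([[np.cos(b),-np.sin(b)],[np.sin(b),np.cos(b)]])
print(proj(p,np.c_[X@r.T+[.5636,-.2841],[.062,.062]],o))
c=p['color'][130:215,255:345,::-1]; cv2.imwrite('pics/c6.png',cv2.resize(c,None,fx=6,fy=6,interpolation=cv2.INTER_CUBIC))
E
```

```text
[ 0.56443843 -0.28610199  0.30932753]
[[ 0.5868 -0.2507  0.0806]
 [ 0.6078 -0.2849  0.0806]] aligned tips at [[276.2 153.8]
 [311.3 188.3]]
(array([ 0.56491775, -0.28772343]), np.float64(0.5509392647226227), array([[ 0.04564244, -0.07428803],
       [-0.04564244,  0.07428803]]), np.float64(1.004359456540278))
stud1 tip [[ 0.58574562 -0.24692633  0.062     ]]
err tool mm [ 3.4179164  -1.93600798]
[[273.59477551 149.8771431 ]
 [308.68590855 184.42281263]]
```

View pics/c6.png

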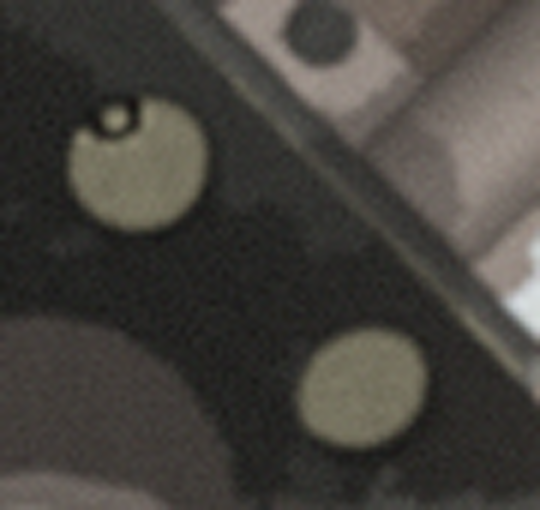

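>>> step_arm(
  commands=[
    [[3.3,-2,0,0,0,0,40],[0,0,0,0,0,0,40],[0,0,6,0,0,0,40],[0,0,4,0,0,0,40],[0,0,0,0,0,0,40],[0,0,0,0,0,0,40]],
  ],
)

```text
time: 9.43
tool_pos: [0.5633, -0.2824, 0.2986]
ee_rot: [-3.142, -0.0, 1.322]
wrist_force: [0.8, 0.6, -3.8]
width: 0.0478
finger_force: 30.0
```

```bash
python3 - <<'E'
from h import *
o=robot.get_obs();p=eyes.snapshot('wrist');print(o['time'],o['tool_pos'],o['ee_rot'],o['wrist_force'])
zb=o['tool_pos'][2]-.2327
W=ray(p,[(278.2,157.3),(315.4,194.5)],zb+.004,o); T=W.copy();T[:,2]=.062
print(zb,'aligned tips at',proj(p,T,o).round(1))
c=p['color'][130:215,255:345,::-1]; cv2.imwrite('pics/c7.png',cv2.resize(c,None,fx=6,fy=6,interpolation=cv2.INTER_CUBIC))
E
```

```text
9.425 [ 0.56325084 -0.28241207  0.2985678 ] [-3.14151129e+00 -1.21836662e-04  1.32175040e+00] [ 0.75604717  0.55692119 -3.84118679]
0.06586780242800663 aligned tips at [[277.6 155.7]
 [313.5 191.7]]
```

View pics/c7.png

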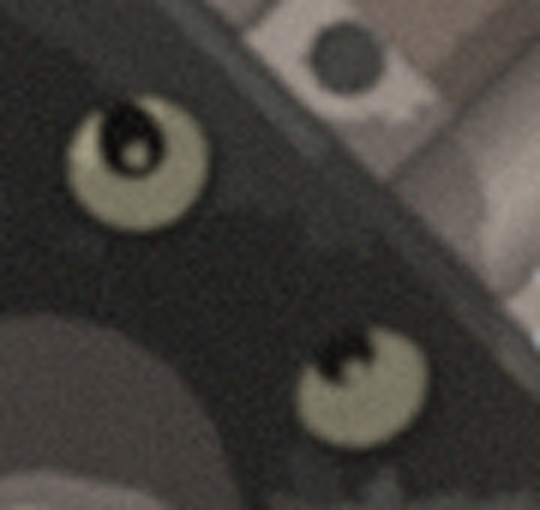

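>>> step_arm(
  commands=[
    [[0,0,5,0,0,0,40],[0,0,6,0,0,0,40],[0,0,6,0,0,0,40],[0,0,4,0,0,0,40],[0,0,2,0,0,0,40],[0,0,1,0,0,0,40],[0,0,0,0,0,0,40],[0,0,0,0,0,0,40]],
  ],
)

```text
time: 10.48
tool_pos: [0.5633, -0.2824, 0.275]
ee_rot: [3.141, 0.0, 1.322]
wrist_force: [0.0, -0.4, -3.4]
width: 0.0479
finger_force: 30.0
```

Plate at about 2 mm above the face by reckoning; creeping down.

>>> step_arm(
  commands=[
    [[0,0,0.7,0,0,0,40],[0,0,0.7,0,0,0,40],[0,0,0,0,0,0,40],[0,0,0,0,0,0,40]],
  ],
)

```text
time: 10.98
tool_pos: [0.5632, -0.2824, 0.2732]
ee_rot: [3.142, -0.0, 1.322]
wrist_force: [0.4, 0.4, -3.2]
width: 0.0476
finger_force: 30.0
```

>>> step_arm(
  commands=[
    [[0,0,0.5,0,0,0,40],[0,0,0.5,0,0,0,40],[0,0,0,0,0,0,40],[0,0,0,0,0,0,40]],
  ],
)

```text
time: 11.48
tool_pos: [0.5632, -0.2824, 0.2723]
ee_rot: [3.142, -0.0, 1.322]
wrist_force: [0.6, 0.4, -3.0]
width: 0.0481
finger_force: 30.0
```

>>> step_arm(
  commands=[
    [[0,0,0.5,0,0,0,40],[0,0,0,0,0,0,40],[0,0,0,0,0,0,40]],
  ],
)

```text
time: 11.85
tool_pos: [0.5632, -0.2824, 0.2718]
ee_rot: [3.142, -0.0, 1.322]
wrist_force: [-0.7, 0.5, -4.3]
width: 0.0477
finger_force: 30.0
```

>>> step_arm(
  commands=[
    [[0,0,0.5,0,0,0,40],[0,0,0,0,0,0,40],[0,0,0,0,0,0,40]],
  ],
)

```text
time: 12.22
tool_pos: [0.5632, -0.2824, 0.2717]
ee_rot: [3.141, 0.0, 1.322]
wrist_force: [-1.8, 0.5, -0.9]
width: 0.0476
finger_force: 30.0
```

>>> step_arm(
  commands=[
    [[0,0,0.5,0,0,0,40],[0,0,0,0,0,0,40],[0,0,0,0,0,0,40]],
  ],
)

```text
time: 12.6
tool_pos: [0.5632, -0.2823, 0.2717]
ee_rot: [3.141, 0.0, 1.322]
wrist_force: [-3.7, 3.0, 5.5]
width: 0.048
finger_force: 30.0
```

>>> step_arm(
  commands=[
    [[0,0,-0.5,0,0,0,52],[0,0,0,0,0,0,65],[0,0,0,0,0,0,94],[0,0,0,0,0,0,94],[0,0,0,0,0,0,94],[0,0,0,0,0,0,94],[0,0,-10,0,0,0,94],[0,0,-30,0,0,0,94],[0,0,-40,0,0,0,94],[0,0,-40,0,0,0,94],[-30,0,-20,0,0,0,94],[-40,0,0,0,0,0,94],[-20,0,0,0,0,0,94],[0,0,0,0,0,0,94]],
  ],
)

```text
time: 14.35
tool_pos: [0.5406, -0.3706, 0.4107]
ee_rot: [-3.141, -0.001, 1.32]
wrist_force: [0.2, 0.3, 0.0]
width: 0.094
finger_force: 0.0
```

```bash
python3 - <<'E'
from h import *
o=robot.get_obs();print(o['time'],o['tool_pos'],o['wrist_force'],o['width'])
cs=[]
for n,(u,v) in [('wrist',(260,110)),('side',(366,255)),('scene',(105,225))]:
    p=eyes.snapshot(n); w=100 if n=='wrist' else 55
    u0,v0=max(u-w,0),max(v-w,0); c=p['color'][v0:v+w,u0:u+w,::-1]
    cs.append(cv2.resize(c,(266,266),interpolation=cv2.INTER_CUBIC))
cv2.imwrite('pics/c8.png',np.hstack(cs))
E
```

```text
14.35 [ 0.540615   -0.37059296  0.41065919] [0.1596091  0.34212716 0.03556439] 0.09398976380535715
```

View pics/c8.png

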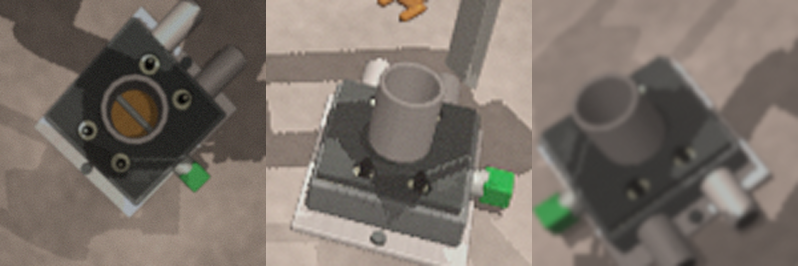

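All four studs stand through the holes, the plate is flush on the face, and the gripper is clear.

```bash
python3 -c "
from bench import robot
print(robot.close_job())"
```

```text
the job is handed in; nothing more can be done
None
```

I fitted the oblong adapter on the manifold, neck up, with all four studs through its holes and the plate looking flush in the final pictures. I set it down and released it, left the other two adapters where they lay, and handed the job in at about 14.5 s.

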